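Zero the bench scale and lay a spray can in its cradle

TASK

We weigh old spray cans to see which still have something in them. With the scale's cradle empty, hold the green zero key fully down for at least two seconds and let it come back up. Then take the blue spray can from the green tray and lower it, level and centred, into the two V-saddles of the scale's cradle, let go only once it rests there (do not drop it in), and leave it lying there with everything else undisturbed.

Things in the scene. Friction and masses are not known exactly. Their poses are not given: they have to be found in the camera images.
- blue_can: The can to weigh: blue, white label band, white cap, on its side in the green tray, 180 mm long. Straight body 50 mm in diameter, 145 mm long; origin on the axis at the middle of that straight part, base 72 mm behind, cap end 107 mm ahead. x axis along the can to the cap (39 mm diameter, last 35 mm); y and z roll with it. 0.12 to 0.26 kg, centre of mass within 15 mm of origin. Rigid.
- red_can: Another spray can of the same size and frame, red with a white label band and a black cap, lying in the same tray parallel to the blue one, their axes 96 mm apart; which of the two lies nearer the robot varies. Not to be weighed; leave it alone.
- tray: Green plastic tray, fixed, 240 x 240 mm, walls 35 mm high and 4 mm thick, rim 126 mm from the middle. Origin at the centre of its underside, z up. Floor ribs along its y axis reach 9 mm above the table; the cans lie along y (caps to +y) across two ribs each, at x = -48 and +48 mm, axes 29 mm above the table.
- scale: Bench scale, fixed to the table: grey and white housing 260 x 240 mm, top 50 mm above the table. The origin is the centre of its underside, z up; its console (keys and display) is on the -x side. A fixed stainless platter with the cradle stands on the +x part.
- cradle: Fixed steel platter of the scale, 150 x 220 mm (x, y), with two upright V-saddles. Origin: centre of its upper face, 62 mm above the table; axes as the scale's. Saddles: 90 degree Vs open upward, 20 mm thick, at y = -45 and +45 mm, point 12 mm and arm ends 49 mm above the platter, arms 37 mm to either side in x. 70 mm free between them. The can lies along y, cap at either end.
- cradle_seat (a point): Point where the middle of a 50 mm can's axis comes to lie when it rests in both saddles: 47 mm above the platter, 109 mm above the table, midway between the saddles. Axes as the cradle's: y along the can, z up.
- zero_key (a joint): Travel of the green round zero key, in m: 0 is up, 0.006 is fully down. It springs back up; about 1.5 N starts it and 5 N holds it fully down.
- zero_key_top (a point): Centre of the top face of the green zero key, 30 mm in diameter, 66 mm above the table when up; press straight down. On the console at x = -85, y = +80 mm in the scale's frame, in a black collar 46 mm in diameter reaching 56 mm above the table. The point moves with the key.
- power_key (a joint): Travel of the grey round on/off key, in m, 0 is up, 0.006 fully down: pressing it switches the scale off, so keep off it. It is like the zero key, but at x = -85, y = -80 mm in the scale's frame.
- tin: Bystander: low food tin with a yellow label, standing, 74 mm in diameter, 55 mm high; origin at the centre of its underside.
- jar: Bystander: glass jar with a green lid, standing, 64 mm in diameter, 85 mm high; origin at the centre of its underside.
- carton: Bystander: milk carton lying on its side, 70 x 204 mm (long along its y), 70 mm high; origin on its underside, 90 mm from the flat end and 114 mm from the gabled +y end.
Not all that is in view belongs to the job. What is shaped like the blue_can but orange is not meant.

How it is judged (in metres and radians):
On the way, in this order (a step that is already met when the one before it is completed fails the run):
1. the green zero key is held down (beyond 4 of its 6 mm) for 2 s without a break, with nothing touching the cradle (value of joint zero_key above 0.004 m and contact force between cradle and anything else below 0.1 N), for 2 s.
2. the zero key is let go and is up again (value of joint zero_key below 0.001 m), for 0.1 s.
3. the blue can rests in the cradle while the fingers still hold it (x of blue_can in the frame of cradle between -0.006 and 0.006 m and y of blue_can in the frame of cradle between -0.02 and 0.02 m and z of blue_can in the frame of cradle between 0.041 and 0.052 m and angle between the x axis of blue_can and the y axis of cradle, either way round below 0.08 rad and angle between blue_can's own x axis and vertical between 1.5 and 1.64 rad and contact force between blue_can and cradle above 0.3 N and contact force between blue_can and the fingers above 0.3 N), for 0.15 s.
At the end, for the whole second after the job is handed in: The blue can lies at rest in both saddles, released: middle within 20 mm along the cradle and 6 mm across and in height, in line within 0.08 rad, level within 0.07 rad; the zero key is up; red can, tin, jar and carton within 20 mm of where they were (x of blue_can in the frame of cradle between -0.006 and 0.006 m and y of blue_can in the frame of cradle between -0.02 and 0.02 m and z of blue_can in the frame of cradle between 0.041 and 0.052 m and angle between the x axis of blue_can and the y axis of cradle, either way round below 0.08 rad and angle between blue_can's own x axis and vertical between 1.5 and 1.64 rad and contact force between blue_can and cradle above 0.5 N and linear speed of blue_can below 0.01 m/s and value of joint zero_key below 0.001 m and distance of each of red_can, tin, jar, carton from where it was at the start of the episode below 0.02 m); the robot touches nothing.
It fails at once if the blue can falls freely (dropped from more than about 1 cm) (linear speed of blue_can above 0.45 m/s and contact force between blue_can and anything else below 0.02 N).
It fails at once if the grey on/off key is pressed (beyond 3 mm) (value of joint power_key above 0.003 m).
It fails at once if the red can, tin, jar or carton is moved by more than 20 mm (distance of any of red_can, tin, jar, carton from where it was at the start of the episode above 0.02 m).
It also fails if it takes over 64 s, if anything falls off the work surface, if the arm or the gripper's body presses on something with over 40 N, if the wrist force passes 120 N, or if a joint passes its speed limit or range.

ROBOT

A 6-joint arm with a two-finger parallel gripper is mounted at the origin on the work surface. World frame = base frame: x ahead of the robot, y to its left, z up, the work surface at z = 0. Lengths are in m, angles in degrees, forces in N, time in s.
With the tool pointing down it reaches from about 0.35 to 0.875 m from the base axis. Payload 4.2 kg.
Tool frame: the origin (TCP) lies on the centre line of the jaws, within the pads' length; the fingertips stand 11 mm ahead of it and the grasp point (between the pads) lies 8 mm behind it; z points along the fingers, y is the line along which they close (so a half turn about z gives the same grasp; the last joint's range is limited). The gripper opens to 87 mm and grips with 3 to 60 N. Pads are 19 mm wide; open, the fingers measure 117 mm over their backs; the gripper's body (75 mm by 190 mm) begins 51 mm behind the grasp point.
Start: joints at [-51.646, 22.042, 0.453, 0, -68.411, -14.817], TCP at [0.25, -0.573, 0.234] pointing down, gripper open.
Joint ranges: [-179.83, 179.83], [-69.29, 118.12], [-61.27, 80.66], [-181.25, 117.63], [-171.15, -9.14], [-177.46, 177.46]. Speed limits (degrees/s): [159.86, 159.86, 180, 180, 180, 180].

INTERFACE

Orientations are given as a 3x3 rotation matrix whose columns are the frame's x, y, z axes.
In Python, from station import r gives the robot as it stands.
- The arm moves only by the tool servo_tool, never from a script. Its argument "commands" is a list that holds one entry, the list of rows, each a list of 7 numbers: the closure, from 0 (fully open) to 1 (shut), then the shift along the tool's x, y, z in mm, then the turn, a rotation vector about the tool's x, y, z in rad. In form: [[[claw, x, y, z, ax, ay, az], ...]]. A call has exactly 5 rows; each row is the pose to reach, as a shift and turn from the pose commanded when the call began, along the tool's axes at that moment; what a row does not reach only later rows make up. A row lasts 1/10 s, in which the tool goes at most 50 mm and 8.59 degrees, less where a joint would pass 70% of its speed; a pose out of reach is approached as far as the arm can. A call with a gripper value outside its range is refused whole. The fingers move at their own pace and stop on an object; the grip force is fixed at half the most. Time passes only in rows, so rows that repeat a pose let the fingers close, or fill a call up. It gives the time, the measured TCP pose, the force, the opening and the grip force at its end, in the units of the state.
- r.sense(): the state, without advancing time (a new reading comes with each control period).
- r.capture(name): name is "scene" or "side" or "wrist"; returns a dict with "pixels" (420x560x3 uint8, red, green, blue), "camera_matrix" (3x3 intrinsics, pixels), "R" (3x3) and "t" (3): a world point X has camera coordinates R X + t. Camera axes: x right, y down, z forward; pixel columns grow to the right and rows downward; lengths in m; the calibration is good to about 2 mm. A picture is of the moment at which its call begins. There is no depth.
- r.finish_job(): hands the job in; it is judged then, once.
The state is a dict: "time_s": time; "joints": joint angles; "joint_velocities": joint speeds; "effort": joint torques, N m; "tcp_pos": TCP position; "ee_rot": TCP orientation; "wrist_force": force on the tool from outside, world axes, zero at the start; "moment": the same for the moment, N m; "gripper_width": opening from 0.0 (shut) to 1.0 (fully open); "gripper_force": force on a finger pad.
Only numpy, scipy, OpenCV 4.12 (cv2) and the standard library are available. Lean on these libraries where they do the work, as an engineer would, in place of code of your own. Each camera call takes 0.05 s, during which the arm holds its last target. There are 200 camera calls.

## Working session

There is one attempt and no reset: what is moved stays moved. The work goes in short steps, Python scripts to look and compute and a tool call to move; the robot and the scene stay as the last step left them, time stands still between calls to the robot, and variables do not carry over. Pictures are saved under pics/ and viewed, at most 10 in all, crops included, and the job is handed in when it is done.

Besides the shell and the picture viewer there is one more tool, called after "Call:" as name(argument=value, ...), one argument or row to a line, values as JSON. servo_tool: Moves the arm, as the interface text tells. Its arguments: {"type":"object","properties":{"commands":{"type":"array","items":{"type":"array","items":{"type":"array","items":{"type":"number"}}}}},"required":["commands"]}

```bash
mkdir -p pics
python3 - <<'E'
from station import r
import cv2,pickle
d={}
for n in("scene","side","wrist"):
    c=r.capture(n);d[n]=c;cv2.imwrite(f"pics/{n}0.png",c["pixels"][:,:,::-1])
    print(n,c["camera_matrix"].tolist(),(-c["R"].T@c["t"]).round(3),c["R"][2].round(2))
pickle.dump(d,open("c0.pkl","wb"))
s=r.sense();print(s)
E
```

```text
scene [[450.9106607467403, 0.0, 281.130263362588], [0.0, 450.9106607467403, 200.92482287579753], [0.0, 0.0, 1.0]] [ 1.285 -0.606  0.733] [-0.64  0.54 -0.54]
side [[386.79537910891247, 0.0, 272.62916300502496], [0.0, 386.79537910891247, 205.79190062870066], [0.0, 0.0, 1.0]] [0.44  0.766 0.859] [ 0.08 -0.71 -0.7 ]
wrist [[322.06929732113326, 0.0, 277.3200560648759], [0.0, 322.06929732113326, 207.2770609775818], [0.0, 0.0, 1.0]] [ 0.181 -0.604  0.384] [ 0.25  0.11 -0.96]
{'time_s': 0.15, 'joints': array([-5.16471754e+01,  2.20810272e+01,  3.98184765e-01, -1.99388359e-02,
       -6.84125578e+01, -1.48158251e+01]), 'joint_velocities': array([-0.12642674, -0.12263744,  0.23997341,  0.13735442, -0.03164669,
        0.05095026]), 'effort': array([ 1.15722023e-04, -3.91053200e+01,  1.87586904e+01,  4.22230795e+00,
        1.23836639e-02, -1.36585459e-04]), 'tcp_pos': array([ 0.24941717, -0.57259817,  0.2327113 ]), 'ee_rot': array([[-9.16853571e-01, -3.99222897e-01, -7.79393546e-04],
       [-3.99223641e-01,  9.16852341e-01,  1.50650973e-03],
       [ 1.13155621e-04,  1.69240115e-03, -9.99998561e-01]]), 'wrist_force': array([-0.83822513,  0.23657796, -0.15022655]), 'moment': array([-0.00127629, -0.01796664, -0.05538462]), 'gripper_force': 0.0, 'gripper_width': 1.001604610166462}
```

View pics/scene0.png

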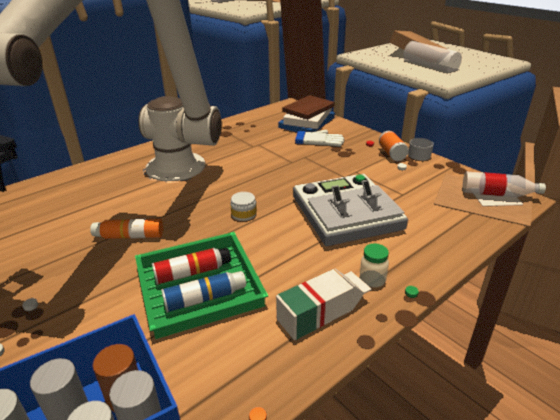

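View pics/side0.png

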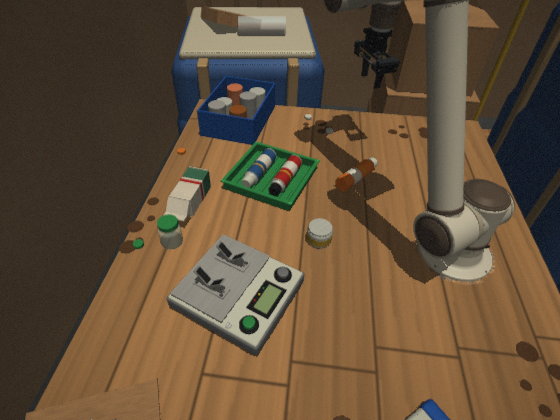

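The scene view shows the tray at about (200,280), with the red can nearer the robot and the blue can at (205,290). The scale is at (350,208), with the green key at (361,178) and the grey key at (310,188). In the side view the green key is at (250,324), the grey key at (283,273) and the tray at (270,173). Next I enlarge both areas for accurate pixels.

Run:
```python
import cv2,pickle,numpy as np
d=pickle.load(open("c0.pkl","rb"))
def cr(n,x,y,w=140,h=105):
    im=d[n]["pixels"][y:y+h,x:x+w,::-1];im=cv2.resize(im,(400,300),interpolation=cv2.INTER_CUBIC)
    for k in range(0,w,20): 
        cv2.putText(im,str(x+k),(int(k*400/w),8),0,.3,(255,255,255)); cv2.line(im,(int(k*400/w),10),(int(k*400/w),14),(255,255,255))
    for k in range(0,h,20): cv2.putText(im,str(y+k),(0,int(k*400/w)+4),0,.3,(255,255,255))
    return im
im=np.vstack([np.hstack([cr("side",165,240,145,109),cr("side",215,135,110,82)]),np.hstack([cr("scene",285,165,125,94),cr("scene",130,230,140,105)])])
cv2.imwrite("pics/crops.png",im)
for n,(x0,y0,x1,y1) in {"side":(235,310,265,340),"scene":(350,170,372,186)}.items():
    h=cv2.cvtColor(d[n]["pixels"],cv2.COLOR_RGB2HSV)[y0:y1,x0:x1]
    m=(h[...,0]>45)&(h[...,0]<85)&(h[...,1]>140)
    ys,xs=np.nonzero(m);print(n,xs.mean()+x0,ys.mean()+y0,len(xs),xs.min()+x0,xs.max()+x0,ys.min()+y0,ys.max()+y0)
```

```text
side 248.52380952380952 321.984126984127 126 242 254 316 329
scene 359.2972972972973 177.8918918918919 37 355 364 175 181
```

View pics/crops.png

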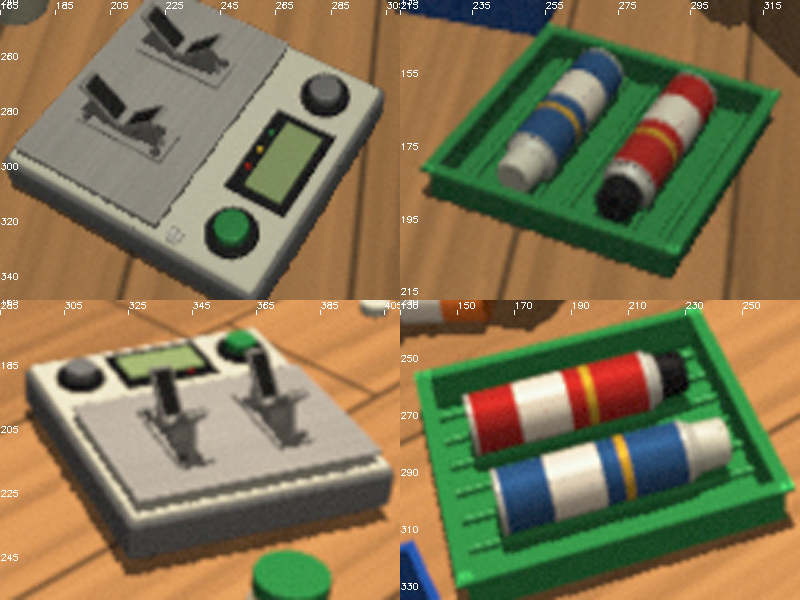

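The crops give the corner and key pixels of both scale and tray. I fit both poses from these.

```bash
cat > fit.py <<'E'
import cv2,pickle,numpy as np
from scipy.optimize import least_squares
def proj(c,P):
    q=P@c["R"].T+c["t"];u=q@c["camera_matrix"].T;return u[:,:2]/u[:,2:]
def px(lst,x0,y0,s): return (np.array(lst,float)+.5)/s-.5+[x0,y0]
def place(p,L): # p: x,y,yaw
    c,s=np.cos(p[2]),np.sin(p[2]);L=np.asarray(L,float)
    return np.c_[p[0]+c*L[:,0]-s*L[:,1],p[1]+s*L[:,0]+c*L[:,1],L[:,2]]
E
python3 - <<'E'
from fit import *
d=pickle.load(open("c0.pkl","rb"))
A=px([[231,227],[326,90],[157,224],[15,150],[288,45]],165,240,400/145)
B=px([[240,40],[80,70],[75,105],[135,203],[382,158]],285,165,3.2)
def LA(c): return [[-.085,.08,.066],[-.085,-.08,.066],[c-.075,.11,.062],[c+.075,.11,.062],[c-.075,-.11,.062]]
def LB(c): return [[-.085,.08,.066],[-.085,-.08,.066],[c-.075,-.11,.062],[c+.075,-.11,.062],[c+.075,.11,.062]]
f=lambda p:np.r_[(proj(d["side"],place(p,LA(p[3])))-A).ravel(),(proj(d["scene"],place(p,LB(p[3])))-B).ravel()]
best=min((least_squares(f,[.6,.15,y,.05],x_scale=[.1,.1,1,.1]) for y in np.arange(-3,3.2,.7)),key=lambda s:s.cost)
p=best.x;print("scale",p.round(4),np.degrees(p[2]).round(1));print(best.fun.reshape(-1,2).round(1).tolist())
print("key",place(p,[[-.085,.08,.066],[-.085,-.08,.066]]).round(4).tolist(),"seat",place(p,[[p[3],0,.109]]).round(4))
a=.126
A=px([[151,25],[379,95],[272,250],[24,168],[116,177]],215,135,400/110)
B=px([[16,75],[297,10],[390,188],[62,280]],130,230,400/140)
C=lambda l:[[x*a,y*a,.035] for x,y in l]
g=lambda p:np.r_[(proj(d["side"],place(p,C([(1,-1),(-1,-1),(-1,1),(1,1)])+[[.048,p[3]+.107,.029]]))-A).ravel(),(proj(d["scene"],place(p,C([(-1,-1),(-1,1),(1,1),(1,-1)])))-B).ravel()]
best=min((least_squares(g,[.5,-.3,y,0],x_scale=[.1,.1,1,.1]) for y in np.arange(-3,3.2,.7)),key=lambda s:s.cost)
q=best.x;print("tray",q.round(4),np.degrees(q[2]).round(1));print(best.fun.reshape(-1,2).round(1).tolist())
print("blue",place(q,[[.048,q[3],.029]]).round(4),"red",place(q,[[-.048,q[3],.029]]).round(4))
np.save("pq.npy",np.r_[p,q])
E
```

```text
scale [ 0.5858  0.2238 -0.3938  0.045 ] -22.6
[[-0.1, -0.8], [-0.3, -1.2], [-0.9, 0.4], [-0.9, -1.6], [0.5, -0.8], [0.3, -1.5], [0.2, -2.1], [-1.3, -0.5], [0.8, -1.1], [0.6, -2.7]]
key [[0.538, 0.3302, 0.066], [0.4766, 0.1825, 0.066]] seat [[0.6274 0.2065 0.109 ]]
tray [ 0.5607 -0.2513 -0.3233 -0.0159] -18.5
[[-0.6, -0.4], [0.6, -0.7], [0.9, 1.3], [-1.4, -0.2], [-0.5, -0.4], [-0.7, -1.4], [0.5, -2.3], [1.8, -0.6], [-2.0, 1.7]]
blue [[ 0.6012 -0.2816  0.029 ]] red [[ 0.5101 -0.2511  0.029 ]]
```

Call:
servo_tool(
  commands=[
    [[1,-31,36,0,0,0,0],[1,-62,71,0,0,0,0],[1,-94,107,0,0,0,0],[1,-125,142,0,0,0,0],[1,-156,178,0,0,0,0]],
  ],
)

```text
time_s: 0.65
tcp_pos: [0.3216, -0.3457, 0.2333]
ee_rot: [[-0.917, -0.399, -0.0], [-0.399, 0.917, 0.0], [0.0, 0.0, -1.0]]
wrist_force: [0.6, -0.1, 1.5]
gripper_width: 0.633
gripper_force: 0.0
```

Call:
servo_tool(
  commands=[
    [[1,-31,36,0,0,0,0],[1,-62,71,0,0,0,0],[1,-94,107,0,0,0,0],[1,-125,142,0,0,0,0],[1,-156,178,0,0,0,0]],
  ],
)

```text
time_s: 1.15
tcp_pos: [0.3935, -0.1201, 0.2337]
ee_rot: [[-0.917, -0.399, 0.001], [-0.399, 0.917, 0.0], [-0.001, -0.0, -1.0]]
wrist_force: [0.8, -0.3, -1.1]
gripper_width: 0.176
gripper_force: 0.0
```

Call:
servo_tool(
  commands=[
    [[1,-31,36,0,0,0,0],[1,-62,71,0,0,0,0],[1,-94,107,0,0,0,0],[1,-125,142,0,0,0,0],[1,-156,178,0,0,0,0]],
  ],
)

```text
time_s: 1.65
tcp_pos: [0.4654, 0.1055, 0.2336]
ee_rot: [[-0.917, -0.4, 0.0], [-0.4, 0.917, 0.0], [-0.0, 0.0, -1.0]]
wrist_force: [0.8, -0.6, -0.4]
gripper_width: 0.007
gripper_force: 0.0
```

Call:
servo_tool(
  commands=[
    [[1,-31,36,0,0,0,0],[1,-62,71,0,0,0,0],[1,-94,107,0,0,0,0],[1,-125,142,0,0,0,0],[1,-156,178,0,0,0,0]],
  ],
)

```text
time_s: 2.15
tcp_pos: [0.5375, 0.3308, 0.2332]
ee_rot: [[-0.917, -0.4, -0.001], [-0.4, 0.917, -0.0], [0.001, -0.0, -1.0]]
wrist_force: [1.5, -0.3, -0.4]
gripper_width: 0.009
gripper_force: 0.0
```

Run:
```python
from station import r
from fit import *
c=r.capture("wrist");pickle.dump(c,open("w1.pkl","wb"))
s=r.sense();print(s["time_s"],s["tcp_pos"],s["ee_rot"].round(3).tolist(),s["joints"].round(1))
p=np.load("pq.npy")[:4]
L=[[-.085,.08,.066],[-.085,-.08,.066]]+[[p[3]+i*.075,j*.11,.062] for i in(-1,1) for j in(-1,1)]+[[p[3]+i*.037,j*.055,.111] for i in(-1,1) for j in(-1,1)]
im=cv2.resize(c["pixels"][:,:,::-1],(784,588)).copy()
for u in proj(c,place(p,L)):cv2.drawMarker(im,(int(u[0]*1.4),int(u[1]*1.4)),(0,0,255),0,10)
cv2.imwrite("pics/w1.png",im)
```

```text
2.2 [0.53978329 0.33699985 0.23169222] [[-0.915, -0.403, 0.002], [-0.403, 0.915, 0.002], [-0.003, 0.001, -1.0]] [  46.5   23.1    1.9    0.   -68.6 -112.8]
```

View pics/w1.png

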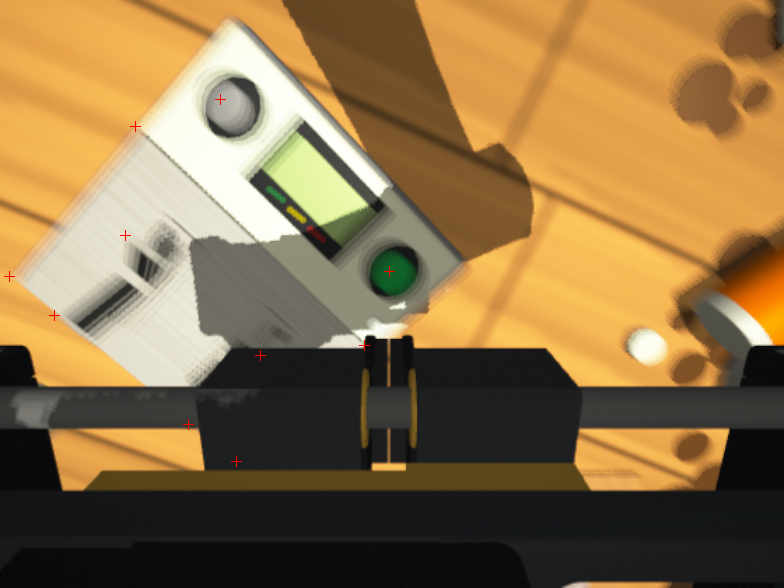

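Blurred by the motion: the green key top is at (391,271) against the predicted (389,271), and the grey key is off by about 10 px. I take a still frame to refine.

Call:
servo_tool(
  commands=[
    [[1,0,0,0,0,0,0],[1,0,0,0,0,0,0],[1,0,0,0,0,0,0],[1,0,0,0,0,0,0],[1,0,0,0,0,0,0]],
  ],
)

```text
time_s: 2.7
tcp_pos: [0.5373, 0.3281, 0.2342]
ee_rot: [[-0.917, -0.398, 0.001], [-0.398, 0.917, 0.001], [-0.001, 0.0, -1.0]]
wrist_force: [-0.6, 0.2, -0.1]
gripper_width: 0.005
gripper_force: 0.0
```

Run:
```python
from station import r
from fit import *
c=r.capture("wrist");pickle.dump(c,open("w1.pkl","wb"))
s=r.sense();print(s["time_s"],s["tcp_pos"])
p=np.load("pq.npy")[:4]
L=[[-.085,.08,.066],[-.085,-.08,.066]]+[[p[3]+i*.075,j*.11,.062] for i in(-1,1) for j in(-1,1)]+[[p[3]+i*.037,j*.055,.111] for i in(-1,1) for j in(-1,1)]
im=cv2.resize(c["pixels"][:300,:400,::-1],(800,600)).copy()
for u in proj(c,place(p,L)):cv2.drawMarker(im,(int(u[0]*2),int(u[1]*2)),(0,0,255),0,10)
cv2.imwrite("pics/w2.png",im);print(proj(c,place(p,L)).round(1).tolist())
```

```text
2.75 [0.53735582 0.32824053 0.23417954]
[[280.2, 194.4], [160.1, 72.7], [99.4, 92.0], [262.6, 247.3], [10.1, 198.5], [171.3, 329.8], [93.2, 169.6], [189.2, 254.8], [42.9, 226.3], [138.0, 303.7]]
```

View pics/w2.png

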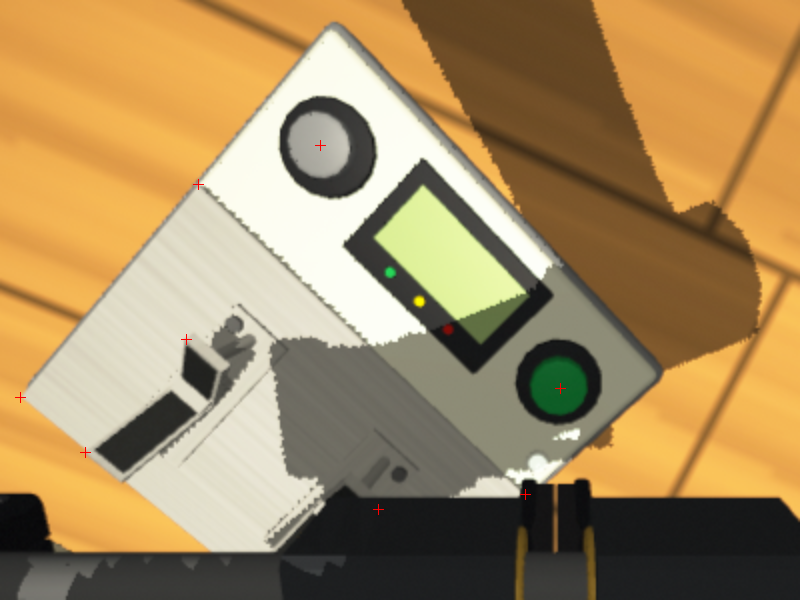

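The still frame shows the fit is good: green key (558,385) against (560,388) predicted, grey (320,144) against (320,145), and the platter corners within about 2 px. Pressing now.

Call:
servo_tool(
  commands=[
    [[1,0,2,35,0,0,0],[1,0,2,70,0,0,0],[1,0,2,105,0,0,0],[1,0,2,135,0,0,0],[1,0,2,148,0,0,0]],
  ],
)

```text
time_s: 3.25
tcp_pos: [0.5352, 0.3293, 0.0826]
ee_rot: [[-0.917, -0.399, -0.004], [-0.399, 0.917, -0.003], [0.005, -0.001, -1.0]]
wrist_force: [-0.2, 0.1, -0.6]
gripper_width: 0.007
gripper_force: 0.0
```

Call:
servo_tool(
  commands=[
    [[1,0,0,3,0,0,0],[1,0,0,7,0,0,0],[1,0,0,11,0,0,0],[1,0,0,14,0,0,0],[1,0,0,16,0,0,0]],
  ],
)

```text
time_s: 3.75
tcp_pos: [0.5376, 0.3317, 0.0713]
ee_rot: [[-0.917, -0.4, 0.003], [-0.4, 0.917, 0.002], [-0.004, 0.001, -1.0]]
wrist_force: [-1.3, -0.5, 12.3]
gripper_width: 0.006
gripper_force: 7.1
```

The key is fully down (12 N). I hold it 2.5 s, then lift.

Call:
servo_tool(
  commands=[
    [[1,0,0,0,0,0,0],[1,0,0,0,0,0,0],[1,0,0,0,0,0,0],[1,0,0,0,0,0,0],[1,0,0,0,0,0,0]],
  ],
)

```text
time_s: 4.25
tcp_pos: [0.5376, 0.3317, 0.0715]
ee_rot: [[-0.917, -0.4, 0.003], [-0.4, 0.917, 0.002], [-0.004, 0.001, -1.0]]
wrist_force: [-0.3, -0.8, 6.0]
gripper_width: 0.001
gripper_force: 2.8
```

Call:
servo_tool(
  commands=[
    [[1,0,0,0,0,0,0],[1,0,0,0,0,0,0],[1,0,0,0,0,0,0],[1,0,0,0,0,0,0],[1,0,0,0,0,0,0]],
  ],
)

```text
time_s: 4.75
tcp_pos: [0.5376, 0.3317, 0.0715]
ee_rot: [[-0.916, -0.4, 0.003], [-0.4, 0.916, 0.002], [-0.004, 0.001, -1.0]]
wrist_force: [-1.1, -0.5, 5.5]
gripper_width: 0.006
gripper_force: 2.8
```

Call:
servo_tool(
  commands=[
    [[1,0,0,0,0,0,0],[1,0,0,0,0,0,0],[1,0,0,0,0,0,0],[1,0,0,0,0,0,0],[1,0,0,0,0,0,0]],
  ],
)

```text
time_s: 5.25
tcp_pos: [0.5376, 0.3317, 0.0715]
ee_rot: [[-0.917, -0.4, 0.003], [-0.4, 0.917, 0.002], [-0.004, 0.001, -1.0]]
wrist_force: [0.1, -0.3, 6.1]
gripper_width: 0.007
gripper_force: 2.8
```

Call:
servo_tool(
  commands=[
    [[1,0,0,0,0,0,0],[1,0,0,0,0,0,0],[1,0,0,0,0,0,0],[1,0,0,0,0,0,0],[1,0,0,0,0,0,0]],
  ],
)

```text
time_s: 5.75
tcp_pos: [0.5376, 0.3316, 0.0715]
ee_rot: [[-0.917, -0.4, 0.003], [-0.4, 0.917, 0.002], [-0.004, 0.001, -1.0]]
wrist_force: [-0.0, -0.1, 5.6]
gripper_width: 0.007
gripper_force: 2.8
```

Call:
servo_tool(
  commands=[
    [[1,0,0,0,0,0,0],[1,0,0,0,0,0,0],[1,0,0,0,0,0,0],[1,0,0,0,0,0,0],[1,0,0,0,0,0,0]],
  ],
)

```text
time_s: 6.25
tcp_pos: [0.5376, 0.3317, 0.0715]
ee_rot: [[-0.917, -0.4, 0.003], [-0.4, 0.917, 0.002], [-0.004, 0.001, -1.0]]
wrist_force: [-0.4, 0.7, 5.7]
gripper_width: 0.004
gripper_force: 2.8
```

Call:
servo_tool(
  commands=[
    [[1,0,0,-15,0,0,0],[1,0,0,-45,0,0,0],[1,0,0,-90,0,0,0],[1,0,0,-135,0,0,0],[1,0,0,-165,0,0,0]],
  ],
)

```text
time_s: 6.75
tcp_pos: [0.5372, 0.3312, 0.2385]
ee_rot: [[-0.917, -0.4, 0.004], [-0.4, 0.917, 0.003], [-0.005, 0.001, -1.0]]
wrist_force: [1.0, -0.4, 0.2]
gripper_width: 0.003
gripper_force: 0.0
```

Run:
```python
from fit import *
from station import r
s=r.sense();print(s["time_s"],s["tcp_pos"],s["joints"].round(1))
c=pickle.load(open("w1.pkl","rb"));pq=np.load("pq.npy")
# refine the scale with the still wrist view plus the earlier fit as prior
W=(np.array([[558,385],[320,144],[199,186],[21,397],[186,340]])+.5)/2-.5
f=lambda p:np.r_[(proj(c,place(p,[[-.085,.08,.066],[-.085,-.08,.066],[p[3]-.075,-.11,.062],[p[3]+.075,-.11,.062],[p[3]-.037,-.055,.111]]))-W).ravel(),(p-pq[:4])/[.003,.003,.02,.003]]
o=least_squares(f,pq[:4],x_scale=[.1,.1,1,.1]);p=o.x
print(p.round(4),o.fun[:10].reshape(-1,2).round(1).tolist(),place(p,[[p[3],0,.109]]).round(4));pq[:4]=p;np.save("pq.npy",pq)
```

```text
6.75 [0.53716519 0.33123196 0.23850065] [  46.3   22.3    1.6    0.   -69.  -112.8]
[ 0.5852  0.2235 -0.3891  0.0454] [[1.4, 1.0], [-0.4, 0.2], [-0.6, -0.9], [-0.3, 0.6], [-0.0, -0.4]] [[0.6272 0.2063 0.109 ]]
```

Call:
servo_tool(
  commands=[
    [[1,8,-34,0,0,0,-0.056],[1,17,-69,0,0,0,-0.112],[0,25,-104,0,0,0,-0.168],[0,34,-138,0,0,0,-0.224],[0,42,-173,0,0,0,-0.28]],
  ],
)

```text
time_s: 7.25
tcp_pos: [0.5668, 0.1541, 0.2347]
ee_rot: [[-0.769, -0.639, -0.0], [-0.639, 0.769, 0.0], [-0.0, 0.0, -1.0]]
wrist_force: [1.2, 0.8, -0.5]
gripper_width: 0.191
gripper_force: 0.0
```

Call:
servo_tool(
  commands=[
    [[0,18,-31,0,0,0,-0.056],[0,35,-62,0,0,0,-0.112],[0,53,-93,0,0,0,-0.168],[0,70,-124,0,0,0,-0.224],[0,88,-155,0,0,0,-0.28]],
  ],
)

```text
time_s: 7.75
tcp_pos: [0.5979, -0.0214, 0.2346]
ee_rot: [[-0.563, -0.827, -0.0], [-0.827, 0.563, 0.0], [-0.0, 0.0, -1.0]]
wrist_force: [0.7, 0.1, -0.4]
gripper_width: 0.647
gripper_force: 0.0
```

Call:
servo_tool(
  commands=[
    [[0,30,-30,0,0,0,-0.07],[0,60,-60,0,0,0,-0.14],[0,90,-88,0,0,0,-0.21],[0,117,-115,0,0,0,-0.26],[0,127,-125,0,0,0,-0.28]],
  ],
)

```text
time_s: 8.25
tcp_pos: [0.6293, -0.1987, 0.2339]
ee_rot: [[-0.317, -0.949, -0.001], [-0.949, 0.317, -0.0], [0.0, 0.001, -1.0]]
wrist_force: [0.1, 1.2, -0.1]
gripper_width: 0.986
gripper_force: 0.0
```

Call:
servo_tool(
  commands=[
    [[0,0,0,0,0,0,0],[0,0,0,0,0,0,0],[0,0,0,0,0,0,0],[0,0,0,0,0,0,0],[0,0,0,0,0,0,0]],
  ],
)

```text
time_s: 8.75
tcp_pos: [0.6296, -0.1945, 0.2348]
ee_rot: [[-0.313, -0.95, 0.0], [-0.95, 0.313, 0.0], [-0.0, -0.0, -1.0]]
wrist_force: [0.1, 0.3, -0.5]
gripper_width: 1.0
gripper_force: 0.0
```

Run:
```python
from station import r
from fit import *
c=r.capture("wrist");pickle.dump(c,open("w3.pkl","wb"))
s=r.sense();print(s["time_s"],s["tcp_pos"],s["ee_rot"].round(3).tolist())
q=np.load("pq.npy")[4:]
L=[[i*.126,j*.126,.035] for i in(-1,1) for j in(-1,1)]+[[.048,q[3]+k,.029] for k in(-.072,0,.107)]
im=cv2.resize(c["pixels"][:,:,::-1],(784,588)).copy()
U=proj(c,place(q,L))
for u in U:cv2.drawMarker(im,(int(u[0]*1.4),int(u[1]*1.4)),(0,0,255),0,10)
cv2.imwrite("pics/w3.png",im);print((U*1.4).round(0).tolist())
```

```text
8.8 [ 0.62958727 -0.19469212  0.23481586] [[-0.314, -0.95, 0.0], [-0.95, 0.314, 0.0], [-0.0, -0.0, -1.0]]
[[647.0, -30.0], [598.0, 323.0], [273.0, -32.0], [293.0, 321.0], [389.0, 34.0], [388.0, 141.0], [387.0, 279.0]]
```

View pics/w3.png

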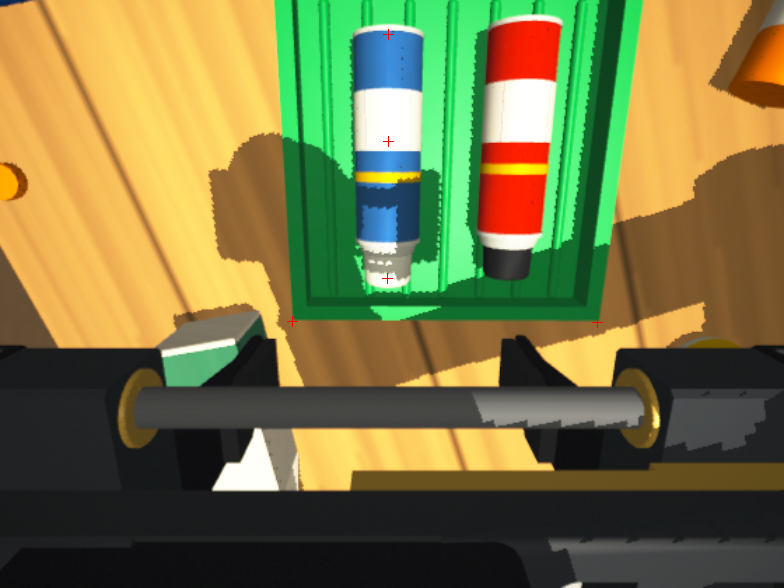

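The tray and blue can match the prediction: axis at column 388 (predicted 388), cap tip at row 287, and base silhouette corners at row 33 (predicted 34). Descending to grasp.

Call:
servo_tool(
  commands=[
    [[0,30,0,5,0,0,0],[0,60,0,15,0,0,0],[0,85,0,35,0,0,0],[0,91,0,70,0,0,0],[0,91,0,100,0,0,0]],
  ],
)

```text
time_s: 9.3
tcp_pos: [0.6003, -0.2828, 0.1336]
ee_rot: [[-0.316, -0.949, 0.0], [-0.949, 0.316, 0.0], [-0.0, -0.0, -1.0]]
wrist_force: [0.2, 0.4, -0.4]
gripper_width: 1.001
gripper_force: 0.0
```

Call:
servo_tool(
  commands=[
    [[0,0,0,30,0,0,0],[0,0,0,60,0,0,0],[0,0,0,85,0,0,0],[0,0,0,100,0,0,0],[0,0,0,107,0,0,0]],
  ],
)

```text
time_s: 9.8
tcp_pos: [0.6004, -0.2815, 0.026]
ee_rot: [[-0.314, -0.949, -0.002], [-0.949, 0.314, 0.0], [0.0, 0.002, -1.0]]
wrist_force: [-1.0, -0.2, 0.6]
gripper_width: 0.994
gripper_force: 0.0
```

Call:
servo_tool(
  commands=[
    [[0,0,0,0,0,0,0],[0.3,0,0,0,0,0,0],[0.45,0,0,0,0,0,0],[1,0,0,0,0,0,0],[1,0,0,0,0,0,0]],
  ],
)

```text
time_s: 10.3
tcp_pos: [0.6013, -0.282, 0.0284]
ee_rot: [[-0.315, -0.949, 0.001], [-0.949, 0.315, -0.0], [-0.0, -0.001, -1.0]]
wrist_force: [-0.2, 0.3, -0.1]
gripper_width: 0.721
gripper_force: 0.0
```

Call:
servo_tool(
  commands=[
    [[1,0,0,0,0,0,0],[1,0,0,0,0,0,0],[1,0,0,0,0,0,0],[1,0,0,0,0,0,0],[1,0,0,0,0,0,0]],
  ],
)

```text
time_s: 10.8
tcp_pos: [0.6015, -0.282, 0.0279]
ee_rot: [[-0.314, -0.949, 0.001], [-0.949, 0.314, -0.0], [0.0, -0.001, -1.0]]
wrist_force: [1.7, -0.5, 1.5]
gripper_width: 0.569
gripper_force: 30.0
```

Call:
servo_tool(
  commands=[
    [[1,0,0,-10,0,0,0],[1,0,0,-35,0,0,0],[1,0,0,-70,0,0,0],[1,0,0,-100,0,0,0],[1,0,0,-115,0,0,0]],
  ],
)

```text
time_s: 11.3
tcp_pos: [0.6014, -0.2821, 0.146]
ee_rot: [[-0.314, -0.949, 0.003], [-0.949, 0.314, -0.001], [0.0, -0.003, -1.0]]
wrist_force: [0.4, 0.1, -1.9]
gripper_width: 0.568
gripper_force: 30.0
```

Call:
servo_tool(
  commands=[
    [[1,0,0,-20,0,0,0],[1,0,0,-45,0,0,0],[1,0,0,-70,0,0,0],[1,-10,3,-85,0,0,0],[1,-30,8,-91,0,0,0]],
  ],
)

```text
time_s: 11.8
tcp_pos: [0.6025, -0.2511, 0.2353]
ee_rot: [[-0.316, -0.949, 0.002], [-0.949, 0.316, -0.0], [-0.0, -0.002, -1.0]]
wrist_force: [0.7, 1.5, -2.8]
gripper_width: 0.567
gripper_force: 30.0
```

Call:
servo_tool(
  commands=[
    [[1,-30,8,0,0,0,0],[1,-60,16,0,0,0,0],[1,-90,24,0,0,0,0],[1,-120,33,0,0,0,0],[1,-150,41,0,0,0,0]],
  ],
)

```text
time_s: 12.3
tcp_pos: [0.6097, -0.0935, 0.2329]
ee_rot: [[-0.314, -0.949, -0.003], [-0.949, 0.314, 0.001], [0.0, 0.003, -1.0]]
wrist_force: [0.3, 0.3, -1.4]
gripper_width: 0.563
gripper_force: 30.0
```

Call:
servo_tool(
  commands=[
    [[1,-35,9,0,0,0,0],[1,-70,19,0,0,0,0],[1,-105,28,0,0,0,0],[1,-140,38,0,0,0,0],[1,-170,46,0,0,0,0]],
  ],
)

```text
time_s: 12.8
tcp_pos: [0.6194, 0.0826, 0.2329]
ee_rot: [[-0.314, -0.95, -0.003], [-0.95, 0.314, 0.0], [0.001, 0.002, -1.0]]
wrist_force: [0.7, 1.0, -1.6]
gripper_width: 0.564
gripper_force: 30.0
```

Call:
servo_tool(
  commands=[
    [[1,-32,9,0,0,0,0.015],[1,-63,18,0,0,0,0.03],[1,-92,26,0,0,0,0.045],[1,-113,32,0,0,0,0.06],[1,-121,34,0,0,0,0.068]],
  ],
)

```text
time_s: 13.3
tcp_pos: [0.6253, 0.2082, 0.2326]
ee_rot: [[-0.376, -0.926, -0.002], [-0.926, 0.376, -0.0], [0.001, 0.002, -1.0]]
wrist_force: [-0.8, -0.5, -1.3]
gripper_width: 0.563
gripper_force: 30.0
```

Call:
servo_tool(
  commands=[
    [[1,0,0,15,0,0,0],[1,0,0,30,0,0,0],[1,0,0,45,0,0,0],[1,0,0,45,0,0,0],[1,0,0,45,0,0,0]],
  ],
)

```text
time_s: 13.8
tcp_pos: [0.6263, 0.2053, 0.1886]
ee_rot: [[-0.379, -0.926, -0.001], [-0.926, 0.379, -0.001], [0.001, 0.0, -1.0]]
wrist_force: [-0.1, 0.6, -1.5]
gripper_width: 0.563
gripper_force: 30.0
```

Run:
```python
from station import r
from fit import *
d={n:r.capture(n) for n in("scene","side","wrist")};pickle.dump(d,open("c4.pkl","wb"))
s=r.sense();print(s["time_s"],s["tcp_pos"],s["ee_rot"].round(3).tolist(),s["gripper_force"])
p=np.load("pq.npy")[:4];ims=[]
z=s["tcp_pos"][2]+.001
for n,(x,y,w) in {"scene":(285,120,125),"side":(165,220,145),"wrist":(150,0,400)}.items():
    c=d[n];im=c["pixels"].copy()
    k=400/w;h=int(300/k);im=cv2.resize(im[y:y+h,x:x+w,::-1],(400,300),interpolation=cv2.INTER_CUBIC)
    for j,u in enumerate(proj(c,place(p,[[p[3],-.072,z],[p[3],0,z],[p[3],.107,z]]+[[p[3]+i*.037,j*.055,.111] for i in(-1,1) for j in(-1,1)]))):
        cv2.drawMarker(im,(int((u[0]-x)*k),int((u[1]-y)*k)),(0,0,255) if j<3 else (255,0,255),0,10)
    ims.append(im)
ims.append(ims[0]*0)
cv2.imwrite("pics/c4.png",np.vstack([np.hstack(ims[:2]),np.hstack(ims[2:])]))
```

```text
13.95 [0.62702668 0.20581375 0.18977798] [[-0.378, -0.926, 0.002], [-0.926, 0.378, 0.001], [-0.001, -0.001, -1.0]] 29.999542236328125
```

View pics/c4.png

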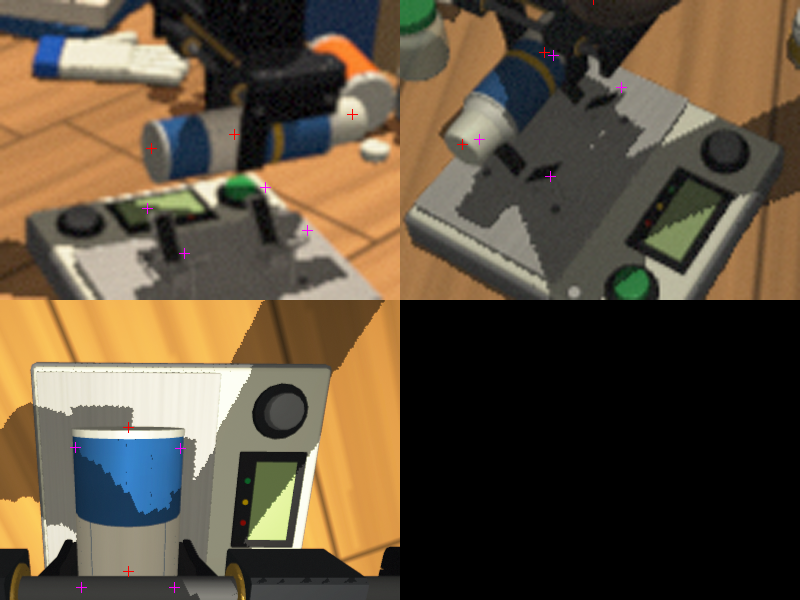

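The can in hand is centred over the saddles in all three views: wrist silhouette columns 73–184 about the predicted 128, and the cap face is on its mark in the side view. Lowering.

Call:
servo_tool(
  commands=[
    [[1,0,0,25,0,0,0],[1,0,0,45,0,0,0],[1,0,0,60,0,0,0],[1,0,0,68,0,0,0],[1,0,0,72,0,0,0]],
  ],
)

```text
time_s: 14.45
tcp_pos: [0.6267, 0.2057, 0.1165]
ee_rot: [[-0.378, -0.926, 0.0], [-0.926, 0.378, -0.0], [0.0, -0.0, -1.0]]
wrist_force: [0.5, 0.1, -2.5]
gripper_width: 0.569
gripper_force: 30.0
```

Call:
servo_tool(
  commands=[
    [[1,0,0,1,0,0,0],[1,0,0,2,0,0,0],[1,0,0,4,0,0,0],[1,0,0,5,0,0,0],[1,0,0,6,0,0,0]],
  ],
)

```text
time_s: 14.95
tcp_pos: [0.6267, 0.2059, 0.1108]
ee_rot: [[-0.378, -0.926, 0.0], [-0.926, 0.378, 0.0], [-0.0, -0.0, -1.0]]
wrist_force: [-0.4, 0.1, -2.0]
gripper_width: 0.567
gripper_force: 30.0
```

Call:
servo_tool(
  commands=[
    [[1,0,0,0.5,0,0,0],[1,0,0,1,0,0,0],[1,0,0,1.5,0,0,0],[1,0,0,2,0,0,0],[1,0,0,2,0,0,0]],
  ],
)

```text
time_s: 15.45
tcp_pos: [0.6268, 0.2058, 0.1087]
ee_rot: [[-0.378, -0.926, 0.001], [-0.926, 0.378, 0.0], [-0.0, -0.0, -1.0]]
wrist_force: [-0.2, 0.1, -0.7]
gripper_width: 0.569
gripper_force: 30.0
```

Call:
servo_tool(
  commands=[
    [[1,0,0,0.5,0,0,0],[1,0,0,1,0,0,0],[1,0,0,1.5,0,0,0],[1,0,0,1.5,0,0,0],[1,0,0,1.5,0,0,0]],
  ],
)

```text
time_s: 15.95
tcp_pos: [0.6271, 0.2058, 0.1082]
ee_rot: [[-0.378, -0.926, 0.002], [-0.926, 0.378, 0.0], [-0.001, -0.001, -1.0]]
wrist_force: [-0.7, -1.8, 5.5]
gripper_width: 0.564
gripper_force: 30.0
```

The can has seated: +5.5 N at TCP z 0.108, the expected height. I hold briefly, then open and retreat straight up.

Call:
servo_tool(
  commands=[
    [[1,0,0,0,0,0,0],[1,0,0,0,0,0,0],[1,0,0,0,0,0,0],[1,0,0,0,0,0,0],[1,0,0,0,0,0,0]],
  ],
)

```text
time_s: 16.45
tcp_pos: [0.6271, 0.2058, 0.1082]
ee_rot: [[-0.378, -0.926, 0.002], [-0.926, 0.378, 0.0], [-0.001, -0.001, -1.0]]
wrist_force: [-1.2, -1.0, 6.2]
gripper_width: 0.569
gripper_force: 30.0
```

Call:
servo_tool(
  commands=[
    [[0.4,0,0,0,0,0,0],[0.35,0,0,0,0,0,0],[0.2,0,0,0,0,0,0],[0,0,0,0,0,0,0],[0,0,0,0,0,0,0]],
  ],
)

```text
time_s: 16.95
tcp_pos: [0.6264, 0.2058, 0.1067]
ee_rot: [[-0.378, -0.926, -0.001], [-0.926, 0.378, -0.0], [0.0, 0.0, -1.0]]
wrist_force: [0.9, -0.0, 0.8]
gripper_width: 0.837
gripper_force: 0.0
```

Call:
servo_tool(
  commands=[
    [[0,0,0,0,0,0,0],[0,0,0,0,0,0,0],[0,0,0,0,0,0,0],[0,0,0,0,0,0,0],[0,0,0,0,0,0,0]],
  ],
)

```text
time_s: 17.45
tcp_pos: [0.6266, 0.2058, 0.1071]
ee_rot: [[-0.378, -0.926, 0.0], [-0.926, 0.378, 0.0], [-0.0, -0.0, -1.0]]
wrist_force: [0.6, 0.8, -0.3]
gripper_width: 0.995
gripper_force: 0.0
```

Call:
servo_tool(
  commands=[
    [[0,0,0,-10,0,0,0],[0,0,0,-30,0,0,0],[0,0,0,-60,0,0,0],[0,0,0,-95,0,0,0],[0,0,0,-130,0,0,0]],
  ],
)

```text
time_s: 17.95
tcp_pos: [0.6265, 0.2057, 0.2392]
ee_rot: [[-0.378, -0.926, 0.001], [-0.926, 0.378, 0.0], [-0.0, -0.0, -1.0]]
wrist_force: [0.6, -1.2, 0.9]
gripper_width: 0.997
gripper_force: 0.0
```

Call:
servo_tool(
  commands=[
    [[0,-20,0,0,0,0,0],[0,-50,0,0,0,0,0],[0,-80,0,0,0,0,0],[0,-90,0,0,0,0,0],[0,-90,0,0,0,0,0]],
  ],
)

```text
time_s: 18.45
tcp_pos: [0.6607, 0.2902, 0.2367]
ee_rot: [[-0.377, -0.926, -0.0], [-0.926, 0.377, -0.0], [0.0, 0.0, -1.0]]
wrist_force: [0.1, -0.1, -0.5]
gripper_width: 1.001
gripper_force: 0.0
```

Call:
servo_tool(
  commands=[
    [[0,0,0,0,0,0,0],[0,0,0,0,0,0,0],[0,0,0,0,0,0,0],[0,0,0,0,0,0,0],[0,0,0,0,0,0,0]],
  ],
)

```text
time_s: 18.95
tcp_pos: [0.6607, 0.2886, 0.2374]
ee_rot: [[-0.379, -0.925, 0.0], [-0.925, 0.379, 0.0], [-0.0, -0.0, -1.0]]
wrist_force: [-0.1, 0.2, 0.7]
gripper_width: 1.002
gripper_force: 0.0
```

Run:
```python
from station import r
from fit import *
p=np.load("pq.npy")[:4];c=r.capture("wrist");k=1.4
im=cv2.resize(c["pixels"][:,:,::-1],(784,588)).copy()
for u in proj(c,place(p,[[p[3],y,.109] for y in(-.072,0,.107)]+[[p[3]+i*.037,j*.055,.111] for i in(-1,1) for j in(-1,1)])):
    cv2.drawMarker(im,(int(u[0]*k),int(u[1]*k)),(0,0,255),0,10)
cv2.imwrite("pics/w5.png",im);print(r.sense()["time_s"])
```

```text
19.0
```

View pics/w5.png

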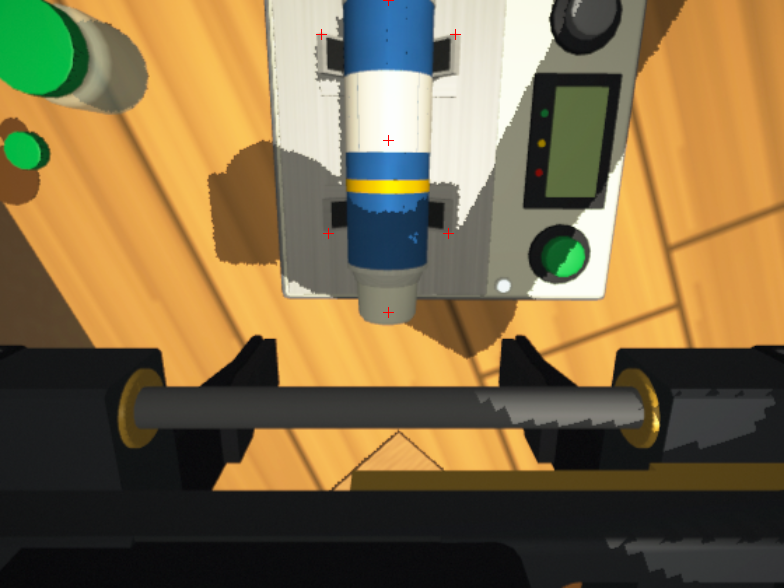

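The can lies level and central in both saddles. Its axis is at column 388, its cap tip is at row 323, consistent with the predicted position, and the gripper is clear. I hand the job in.

```bash
python3 -c "
from station import r
print(r.finish_job())"
```

```text
the job is handed in; nothing more can be done
None
```

I held the zero key down for about 2.5 s and released it, then lowered the blue can into the cradle. The last picture shows it central in both saddles with the gripper clear. I handed the job in at about 19 s of the 64 s allowed; the system returned no verdict.

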